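# Load the blasting cabinet and switch it on

### The job

Put every stone block with a steel cap that stands on the bench into the grey blasting cabinet, pushing each one right through the orange sprung flap in its top so that it drops inside and the flap snaps shut. Then take the red key from its stand, put it fully into the brass key switch on the cabinet, turn it clockwise as far as it goes and leave it there. Leave everything else on the bench where it is.

Things in the scene. Friction and masses are not known exactly. Their poses are not given: they have to be found in the camera images.
- die_a_center (a point): a block to load, one of up to five (None if absent): cream stone 34 x 34 mm and 36 mm high with a steel cap 22 mm across and 14 mm high centred on top, 50 mm in all, about 70 g. This point is its centre, 25 mm above its underside; x and y run square to the block's sides, z up to the cap.
- die_b_center (a point): a block to load, one of up to five (None if absent): cream stone 34 x 34 mm and 36 mm high with a steel cap 22 mm across and 14 mm high centred on top, 50 mm in all, about 70 g. This point is its centre, 25 mm above its underside; x and y run square to the block's sides, z up to the cap.
- die_c_center (a point): a block to load, one of up to five (None if absent): cream stone 34 x 34 mm and 36 mm high with a steel cap 22 mm across and 14 mm high centred on top, 50 mm in all, about 70 g. This point is its centre, 25 mm above its underside; x and y run square to the block's sides, z up to the cap.
- die_d_center (a point): a block to load, one of up to five (None if absent): cream stone 34 x 34 mm and 36 mm high with a steel cap 22 mm across and 14 mm high centred on top, 50 mm in all, about 70 g. This point is its centre, 25 mm above its underside; x and y run square to the block's sides, z up to the cap.
- die_e_center (a point): a block to load, one of up to five (None if absent): cream stone 34 x 34 mm and 36 mm high with a steel cap 22 mm across and 14 mm high centred on top, 50 mm in all, about 70 g. This point is its centre, 25 mm above its underside; x and y run square to the block's sides, z up to the cap.
- cabinet: grey blasting cabinet fixed to the bench, 320 (x) x 360 (y) mm, closed all round; flat top 210 mm up, over x -160 to +60 mm, carrying the hatch, the key switch and two black caps 18 mm high (at x 20, y 112 and -112). Origin at the centre of its underside, on the bench. A sloping clear window faces +x, away from the robot. A 42 degree slide inside carries dropped blocks to +x; slide and floor are slippery
- hatch_mouth (a point): centre of the loading hatch, level with the top of its black rim, 214 mm above the bench and 4 mm above the cabinet's top; at x -70, y 75 in the cabinet, axes as the cabinet's. Clear opening 50 (x) x 60 (y) mm, shut by the orange flap 10 mm below the rim's top; below it a throat of that size, 60 mm deep. A block on the flap must be pushed until its top is 66 mm below the rim's top, then it drops
- flap (a joint): angle of the sprung flap, rad: 0 shut, 1.45 fully down in the cabinet. Hinge along the cabinet's y, on the opening's -x side. Spring 0.13 N m at 0, 0.2 open: a block can stand on it without opening it; pushing one down takes 5 to 15 N. The open flap pins the block against the throat's +x wall until the block's top is past it (push with shut fingertips), then snaps shut
- switch_mouth (a point): centre of the key slot at the top of the brass key plug (34 mm square, in a dark round surround), 235 mm above the bench; at x -70, y -85 mm in the cabinet. Turns with the plug: x runs along the slot, z up. The slot is 16 x 8 mm, 27 mm deep, with a 1.5 mm chamfer
- switch (a joint): angle of the key plug, rad, grows as it turns clockwise seen from above; starts between 0 and 0.2 (off), stops at 1.2 (on). Friction 0.06 N m, stays where it is left. The key has about 0.15 rad of play in the slot, so the key must turn that much further than the plug
- key_grip (a point): point to grip the switch key, in its red bow, 50 mm above the blade's tip, 14 mm below the key's top. Bow 30 (x) x 10 (y) x 36 mm high; under it a flange 24 x 12 x 4 mm, underside 24 mm above the tip; blade 14 (x) x 6 (y) mm, 24 mm long. x along the blade's width, z up; a half turn about z makes no difference. 40 g. At the start it stands blade down in its stand
- key_tip (a point): centre of the lower end of the key's blade; axes as key_grip. Fully in, it is 24 mm below the top of the plug and the flange rests on the plug
- key_stand: blue block, fixed, 56 x 44 mm, 34 mm high, with an 18 x 10 mm slot in the top, along its x, in which the key stands; origin at the centre of its underside
- paste_jar: bystander: white jar with blue lid, 44 mm across, 45 mm high; origin under its centre
- bottle: bystander: clear bottle with blue cap, 64 mm across, 150 mm high; origin under its centre
- bowl: bystander: green mixing bowl, 110 mm across, 50 mm high; origin under its centre
- spatula: bystander: spatula lying on the bench
- brush: bystander: brush lying on the bench
- wax_box: bystander: cardboard box 60 x 90 x 30 mm; origin under its centre

How it is judged (in metres and radians):
On the way, in this order (a step that is already met when the one before it is completed fails the run):
1. all the blocks are inside the cabinet and the flap is shut (x of die_a_center in the frame of cabinet between -0.155 and 0.155 m and y of die_a_center in the frame of cabinet between -0.18 and 0.18 m and z of each of die_a_center, die_b_center, die_c_center, die_d_center, die_e_center in the frame of cabinet below 0.125 m and x of die_b_center in the frame of cabinet between -0.155 and 0.155 m and y of die_b_center in the frame of cabinet between -0.18 and 0.18 m and x of die_c_center in the frame of cabinet between -0.155 and 0.155 m and y of die_c_center in the frame of cabinet between -0.18 and 0.18 m and x of die_d_center in the frame of cabinet between -0.155 and 0.155 m and y of die_d_center in the frame of cabinet between -0.18 and 0.18 m and x of die_e_center in the frame of cabinet between -0.155 and 0.155 m and y of die_e_center in the frame of cabinet between -0.18 and 0.18 m and value of joint flap below 0.08 rad), for 0.2 s.
2. the key is fully in the switch (z of key_tip in the frame of switch_mouth below -0.02 m and horizontal distance between key_tip and switch_mouth below 0.004 m and angle between key_grip's own z axis and vertical below 0.15 rad), for 0.2 s.
3. the key has turned the switch to its on stop (all of step 2 and value of joint switch above 1.05 rad), for 0.2 s.
At the end, for the whole second after the job is handed in: All blocks present lie inside the cabinet (centre less than 125 mm above the bench), the flap is shut (within 0.08 rad), the key stands in the switch, its tip at least 20 mm deep and within 4 mm of the axis, less than 0.15 rad off upright, and the switch reads more than 1.05 rad (all of step 1 and all of step 3); the robot touches nothing.
It fails at once if a bystander (jar, bottle, bowl, spatula, brush, box) is moved more than 6 cm (distance of any of paste_jar, bottle, bowl, spatula, brush, wax_box from where it was at the start of the episode above 0.06 m).
It fails at once if the jar, bottle or bowl is knocked over (angle between any of paste_jar, bottle, bowl's own z axis and vertical above 0.6 rad).
Of die_a, die_b, die_c, die_d, die_e only 3 to 5 are there at a start; the rules pass over those that are not, and their reading is None.
At some moment in a run one of die_a, die_b, die_c, die_d, die_e may be knocked a few centimetres aside while the robot is not near it.
It also fails if it takes over 210 s, if anything falls off the work surface, if the arm or the gripper's body presses on something with over 40 N, if the wrist force passes 120 N, or if a joint passes its speed limit or range.

### The arm

A 6-joint arm with a two-finger parallel gripper is mounted at the origin on the work surface. World frame = base frame: x ahead of the robot, y to its left, z up, the work surface at z = 0. Lengths are in m, angles in degrees, forces in N, time in s.
With the tool pointing down it reaches from about 0.35 to 0.875 m from the base axis. Payload 4.2 kg.
Tool frame: the origin (TCP) lies midway between the tips of the shut fingers; the grasp point (between the pads) lies 19 mm behind it; y points along the fingers, z is the direction in which the jaws open and shut, and the axes are right-handed (so a half turn about y gives the same grasp; the last joint's range is limited). The gripper opens to 87 mm and grips with 3 to 60 N. Pads are 19 mm wide; open, the fingers measure 117 mm over their backs; the gripper's body (75 mm by 190 mm) begins 51 mm behind the grasp point.
Start: joints at [14.817, 22.042, 0.453, 0, -68.411, -14.817], TCP at [0.625, 0, 0.223] pointing down, gripper open.
Joint ranges: [-179.83, 179.83], [-69.29, 118.12], [-61.27, 80.66], [-181.25, 117.63], [-171.15, -9.14], [-177.46, 177.46]. Speed limits (degrees/s): [159.86, 159.86, 180, 180, 180, 180].

### API

Orientations are given as [roll, pitch, yaw] about the fixed x, y, z axes, in that order (R = Rz(yaw) Ry(pitch) Rx(roll)).
In Python, from workcell import env gives the robot as it stands. The module is installed in compiled form; this text tells all that it offers. Calls block until the motion is done:
- env.goto(position, orientation): joint-space move of the TCP to a pose.
- env.move_straight(position, rotation=None, rate=0.15, force_limit=None): straight line of the TCP; rotation=None keeps the orientation; rate is the mean speed in m/s. With force_limit (N) it stops when the force on the tool has changed by that much, and returns True; else False.
- env.set_joints(angles): joint-space move.
- env.gripper_to(opening, grasp_force=None): opening from 0.0 (shut) to 1.0 (fully open); grasp_force is the grip in N (None keeps the last); returns when the fingers have stopped.
- env.dwell(seconds).
- env.inverse_kinematics(position, orientation): joint angles nearest the present ones, or None.
- env.read_state(): the state.
- env.grab_frame(name): name is "scene" or "side" or "wrist"; returns a dict with "image" (400x640x3 uint8, blue, green, red), "fx", "fy", "cx", "cy" (pixels), "D" ([k1, k2, p1, p2, k3] as OpenCV has them; the pictures are not rectified), "position" and "orientation" of the camera in the world. Camera axes: x right, y up, looking along -z (the intrinsics and any distortion apply to the point x, -y, -z); pixel columns grow to the right and rows downward; lengths in m; the calibration is good to about 2 mm. A picture is of the moment at which its call begins. There is no depth.
A pose or a line that the arm cannot do raises env.Unreachable and nothing moves.
- env.close_job(): hands the job in, once; it reports no verdict.
Trained networks look in a picture, given as the dict that the camera call returned (one of the last four; its "shot" number tells which), for a name from the list of things; names that differ only in an ending like _2 or _b are one class to them, and where a whole thing is asked for, a point or a joint stands for the part that bears it (a point fixed in the world has none). Each returns a list of dicts, best first, with "score" (0 to 1); they miss things now and then, are a little off and sometimes report something else, mostly with a low value. They report only what shows in the picture. A call takes as long as a camera call.
- env.search_frame(picture, thing): "xyz" ([x, y, z] in m, in world coordinates, good to about 4 mm: the middle of the surface that is visible of it).
- env.trace(picture, thing): "mask" (400x640 bool, what is visible of it).
The state is a dict: "clock": time; "joint_positions": joint angles; "qvel": joint speeds; "joint_torque": joint torques, N m; "position": TCP position; "tool_rot": TCP orientation; "force": force on the tool from outside, world axes, zero at the start; "wrist_torque": the same for the moment, N m; "opening": opening from 0.0 (shut) to 1.0 (fully open).
Only numpy, scipy, OpenCV 4.12 (cv2) and the standard library are available. Lean on these libraries where they do the work, as an engineer would, in place of code of your own. Each camera call takes 0.05 s, during which the arm holds its last target.

## Working session

There is one attempt and no reset: what is moved stays moved. The work goes in short steps, each a Python script; the robot and the scene stay as the last script left them, time stands still between calls to the robot, and variables do not carry over. Pictures are saved under pics/ and viewed, and the job is handed in when it is done.

```bash
mkdir -p pics; ls; python3 - <<'E'
from workcell import env
import cv2
s=env.read_state(); print({k:(v if not hasattr(v,'round') else v) for k,v in s.items()})
for n in ["scene","side","wrist"]:
    f=env.grab_frame(n); cv2.imwrite(f"pics/a_{n}.png",f["image"]); print(n,{k:f[k] for k in f if k!="image"})
E
```

```text
pics
{'clock': 0.0, 'joint_positions': array([ 1.48150242e+01,  2.20913722e+01,  3.78067470e-01, -2.86092095e-02,
       -6.84118269e+01, -1.48168031e+01]), 'qvel': array([ 0.02610236, -0.01733758, -0.01547258, -0.0103623 , -0.11425263,
       -0.02633425]), 'joint_torque': array([ 5.69075401e-04, -3.90661991e+01,  1.87403029e+01,  4.22001421e+00,
        1.09914420e-02, -1.81494070e-04]), 'position': array([ 6.24381080e-01, -4.03728962e-06,  2.21442471e-01]), 'tool_rot': array([-8.98722298e+01,  6.30492363e-03,  8.99876729e+01]), 'force': array([-0.65670829,  0.78115344,  0.29465967]), 'wrist_torque': array([-0.04417351, -0.00225114,  0.02861952]), 'opening': 0.9987552564827727}
scene {'fx': 438.9325822643991, 'fy': 438.9325822643991, 'cx': 314.06155653350913, 'cy': 196.87062163576465, 'D': array([0.01547527, 0.        , 0.        , 0.        , 0.        ]), 'position': array([1.24640802, 0.70393192, 0.97906214]), 'orientation': array([ 50.14519077,   0.65558842, 135.17578368]), 'shot': 1}
side {'fx': 414.469205803027, 'fy': 414.469205803027, 'cx': 326.74801444631595, 'cy': 194.5205992963574, 'D': array([0.0078969, 0.       , 0.       , 0.       , 0.       ]), 'position': array([0.53327081, 0.86613072, 0.9439756 ]), 'orientation': array([  47.80060355,    0.86526945, -178.97146778]), 'shot': 2}
wrist {'fx': 293.1496254866166, 'fy': 293.1496254866166, 'cx': 319.88326104823886, 'cy': 193.38074541806247, 'D': array([-0.04691032,  0.        ,  0.        ,  0.        ,  0.        ]), 'position': array([ 0.62589113, -0.06715319,  0.38321181]), 'orientation': array([-1.44590736e+01, -7.76316886e-02, -1.79974388e+02]), 'shot': 3}
```

View pics/a_scene.png

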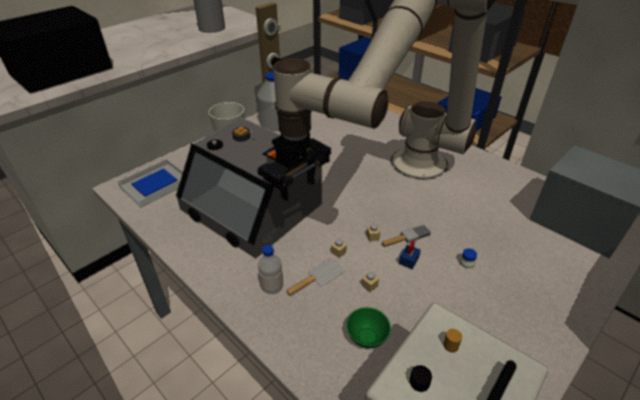

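View pics/a_side.png

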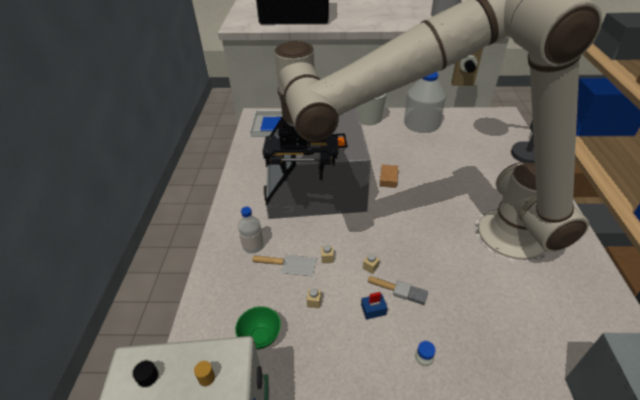

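View pics/a_wrist.png

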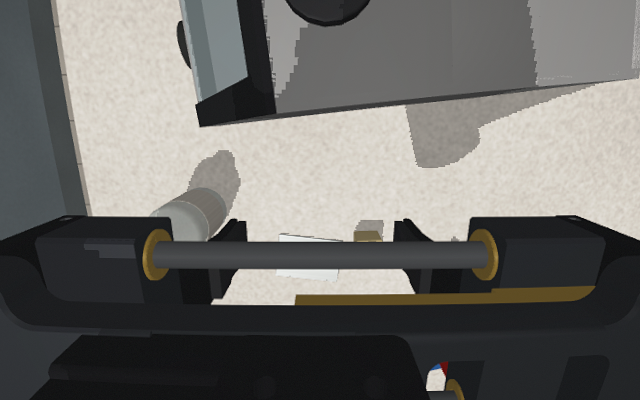

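```bash
python3 - <<'E'
from workcell import env
import numpy as np
np.set_printoptions(precision=4,suppress=True)
for n in ["scene","side"]:
    f=env.grab_frame(n)
    for t in ["die_a_center","cabinet","hatch_mouth","flap","switch","switch_mouth","key_grip","key_stand","wax_box","bottle","bowl","paste_jar","brush","spatula"]:
        try: r=env.search_frame(f,t)
        except Exception as e: print(t,repr(e)); continue
        print(n,t,[(np.round(q["xyz"],3).tolist(),round(q["score"],2)) for q in r])
print(env.read_state()["clock"])
E
```

```text
scene die_a_center [([0.444, 0.273, 0.062], 0.5)]
scene cabinet [([0.687, -0.207, 0.137], 0.93)]
scene hatch_mouth [([0.68, -0.208, 0.142], 0.56)]
scene flap []
scene switch [([0.446, 0.269, 0.067], 0.19)]
scene switch_mouth [([0.553, -0.343, 0.238], 0.45), ([0.603, 0.259, 0.037], 0.21)]
scene key_grip [([0.446, 0.271, 0.066], 0.44)]
scene key_stand [([0.456, 0.278, 0.033], 0.75)]
scene wax_box []
scene bottle [([0.797, 0.069, 0.092], 0.6)]
scene bowl [([0.707, 0.338, 0.022], 0.9)]
scene paste_jar []
scene brush [([0.362, 0.212, 0.02], 0.55)]
scene spatula [([0.658, 0.126, 0.004], 0.74)]
side die_a_center [([0.56, 0.113, 0.032], 0.52), ([0.56, -0.081, 0.129], 0.41)]
side cabinet [([0.556, -0.086, 0.13], 0.84)]
side hatch_mouth [([0.562, -0.081, 0.126], 0.95)]
side flap [([0.558, -0.084, 0.131], 0.46)]
side switch [([0.435, 0.274, 0.061], 0.52)]
side switch_mouth []
side key_grip [([0.442, 0.274, 0.063], 0.6), ([0.44, 0.286, 0.029], 0.43)]
side key_stand [([0.44, 0.282, 0.03], 0.81)]
side wax_box [([0.353, -0.238, 0.032], 0.73)]
side bottle [([0.774, 0.07, 0.082], 0.78)]
side bowl [([0.724, 0.328, 0.024], 0.7)]
side paste_jar [([0.334, 0.404, 0.049], 0.62)]
side brush [([0.361, 0.219, 0.019], 0.82)]
side spatula [([0.655, 0.123, 0.004], 0.97), ([0.359, 0.22, 0.02], 0.28)]
1.65
```

```bash
cat > h.py <<'E'
from workcell import env
import numpy as np, cv2
from scipy.spatial.transform import Rotation as R
np.set_printoptions(precision=4,suppress=True)
def K(f): return np.array([[f["fx"],0,f["cx"]],[0,f["fy"],f["cy"]],[0,0,1.]])
def cam(f):
    return R.from_euler('xyz',f["orientation"],degrees=True).as_matrix(), np.array(f["position"])
def ray(f,uv):
    Rm,p=cam(f)
    n=cv2.undistortPoints(np.array(uv,float).reshape(-1,1,2),K(f),np.array(f["D"])).reshape(-1,2)
    d=np.c_[n[:,0],-n[:,1],-np.ones(len(n))]@Rm.T
    return p,d
def px2plane(f,uv,z):
    p,d=ray(f,uv); return p+d*((z-p[2])/d[:,2])[:,None]
def proj(f,X):
    Rm,p=cam(f); q=(np.atleast_2d(X)-p)@Rm; q=np.c_[q[:,0],-q[:,1],-q[:,2]]
    return cv2.projectPoints(q,np.zeros(3),np.zeros(3),K(f),np.array(f["D"]))[0].reshape(-1,2)
def shot(n,name,s=1,crop=None):
    f=env.grab_frame(n); im=f["image"]
    if crop: im=im[crop[1]:crop[3],crop[0]:crop[2]]
    if s!=1: im=cv2.resize(im,None,fx=s,fy=s,interpolation=cv2.INTER_CUBIC)
    cv2.imwrite(f"pics/{name}.png",im); return f
def down(jaw):   # tool pointing down, jaw axis (tool z) at world angle jaw (deg)
    # Rx(-90): tool z->+y ; yaw rotates: jaw dir = yaw+90
    return [-90,0,(jaw-90)]
E
python3 - <<'E'
from h import *
print(env.inverse_kinematics([0.5,0.2,0.45],down(180)))
env.move_straight([0.625,0,0.42],rate=0.3)
env.goto([0.45,0.22,0.45],down(180))
s=env.read_state(); print(s["position"],s["tool_rot"],s["clock"])
for n in ["scene","side","wrist"]: shot(n,"b_"+n)
E
```

```text
[ 39.0634   9.605   14.894    0.     -95.289  -39.0634]
[0.4504 0.2197 0.4493] [-89.9513   0.0581  89.9659] 3.55
```

```bash
python3 -c "
import cv2,numpy as np
"; ls pics
```

```text
a_scene.png
a_side.png
a_wrist.png
b_scene.png
b_side.png
b_wrist.png
```

View pics/b_scene.png

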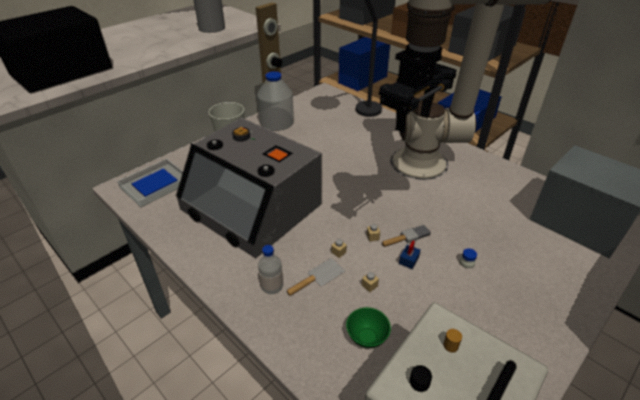

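View pics/b_side.png

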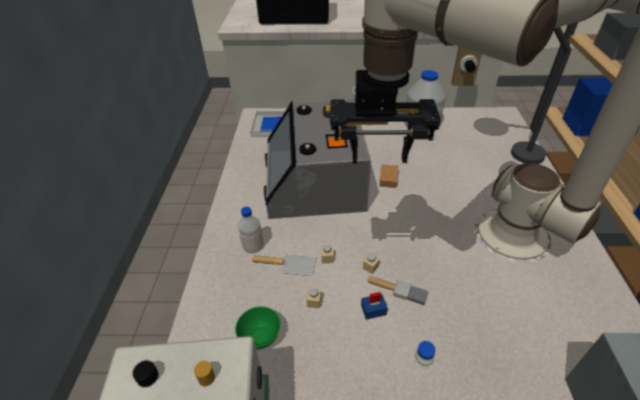

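View pics/b_wrist.png

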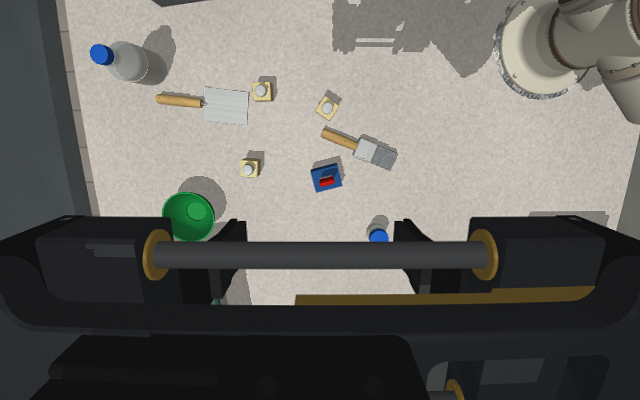

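```bash
python3 - <<'E'
from h import *
f=shot("wrist","c_wrist")
print(px2plane(f,[(262,90),(327,105),(250,167)],0.05))
print("key",px2plane(f,[(327,182)],0.06), px2plane(f,[(326,176)],0.034))
r=env.trace(f,"die_a_center")
for q in r:
    m=q["mask"]; ys,xs=np.nonzero(m); print(q["score"],m.sum(),xs.mean(),ys.mean())
for t in ["key_grip","key_stand"]:
    for q in env.trace(f,t): 
        ys,xs=np.nonzero(q["mask"]);print(t,q["score"],len(xs),xs.mean(),ys.mean())
env.goto([0.55,-0.12,0.45],down(180))
f=shot("wrist","d_wrist"); print(env.read_state()["clock"])
for t in ["hatch_mouth","flap","switch_mouth","switch","die_a_center","wax_box"]:
    print(t,[(np.round(q["xyz"],3).tolist(),round(q["score"],2)) for q in env.search_frame(f,t)])
E
```

```text
[[0.5573 0.1016 0.05  ]
 [0.4386 0.1285 0.05  ]
 [0.5872 0.2436 0.05  ]]
key [[0.4382 0.2714 0.06  ]] [[0.4396 0.2647 0.034 ]]
0.77 431 262.6890951276102 91.46867749419954
key_grip 0.7 113 326.37168141592923 180.71681415929203
key_stand 0.76 541 325.6432532347505 176.58595194085026
5.2833
hatch_mouth [([0.58, -0.219, 0.21], 0.94)]
flap [([0.537, -0.184, 0.203], 0.63)]
switch_mouth []
switch [([0.774, 0.026, 0.074], 0.69)]
die_a_center []
wax_box [([0.582, -0.222, 0.209], 0.6)]
```

View pics/d_wrist.png

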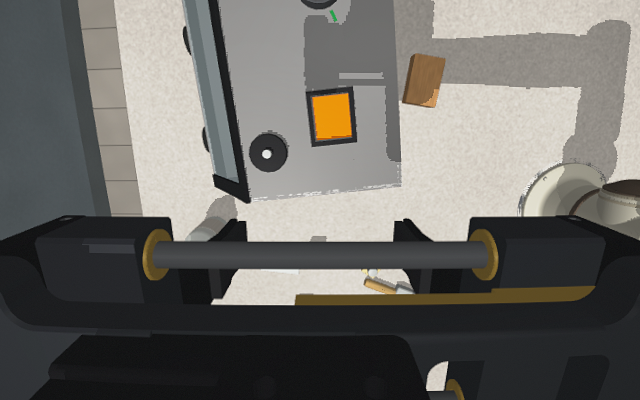

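```bash
python3 - <<'E'
from h import *
env.goto([0.55,-0.22,0.45],down(180))
f=shot("wrist","e_wrist"); print(env.read_state()["clock"])
for q in env.trace(f,"flap")+env.trace(f,"hatch_mouth"):
    m=q["mask"]; ys,xs=np.nonzero(m); print(q["score"],m.sum(),xs.mean(),ys.mean())
# orange segmentation
im=f["image"].astype(int); 
m=((im[:,:,2]>180)&(im[:,:,1]>90)&(im[:,:,1]<190)&(im[:,:,0]<60)).astype(np.uint8)
n,l,st,c=cv2.connectedComponentsWithStats(m)
for i in range(1,n):
    if st[i,4]>100:
        print(st[i],c[i]); cnt=cv2.findContours((l==i).astype(np.uint8),cv2.RETR_EXTERNAL,cv2.CHAIN_APPROX_NONE)[0][0]
        b=cv2.boxPoints(cv2.minAreaRect(cnt)); w=px2plane(f,b,0.204); print(w, w.mean(0), np.linalg.norm(np.diff(w,axis=0),axis=1))
E
```

```text
6.1167
0.85 1295 330.584555984556 189.47027027027028
0.78 45573 295.0263094376056 117.05139007745814
[ 313  169   37   40 1238] [331.1422 189.084 ]
[[ 0.5618 -0.2132  0.204 ]
 [ 0.5146 -0.2184  0.204 ]
 [ 0.5073 -0.163   0.204 ]
 [ 0.5561 -0.1574  0.204 ]] [ 0.5349 -0.188   0.204 ] [0.0475 0.0559 0.0491]
```

View pics/e_wrist.png

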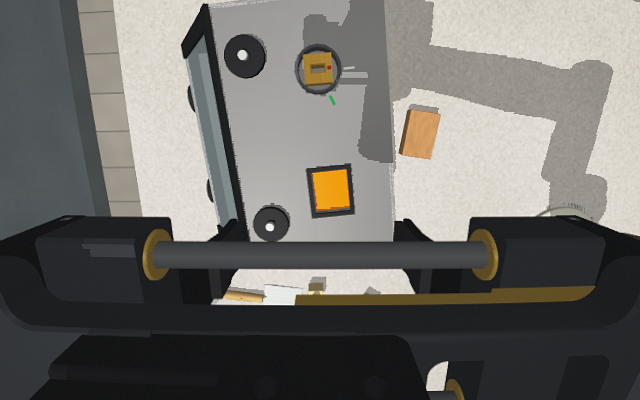

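```bash
python3 - <<'E'
from h import *
f=env.grab_frame("wrist")
w=px2plane(f,[(307,170),(351,164),(355,212),(312,217)],0.214); print(w,w.mean(0))
print(px2plane(f,[(318,69)],0.235))
env.goto([0.53,-0.27,0.34],down(180))
f=shot("wrist","f_wrist"); print(env.read_state()["clock"])
f=shot("wrist","f_wrist_z",4,(240,10,400,160))
E
```

```text
[[ 0.5692 -0.217   0.214 ]
 [ 0.509  -0.2254  0.214 ]
 [ 0.5013 -0.1565  0.214 ]
 [ 0.5627 -0.1489  0.214 ]] [ 0.5355 -0.1869  0.214 ]
[[ 0.554  -0.3441  0.235 ]]
6.875
```

View pics/f_wrist.png

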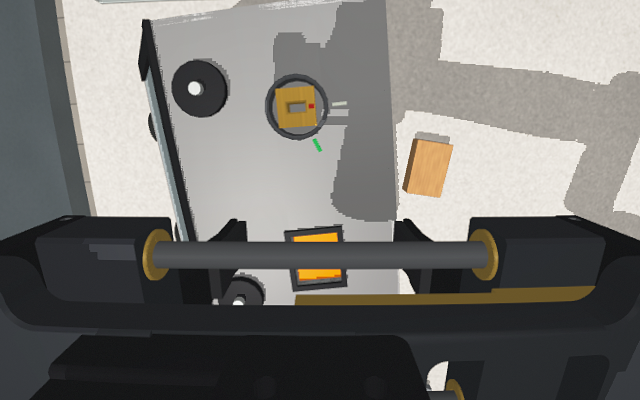

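View pics/f_wrist_z.png

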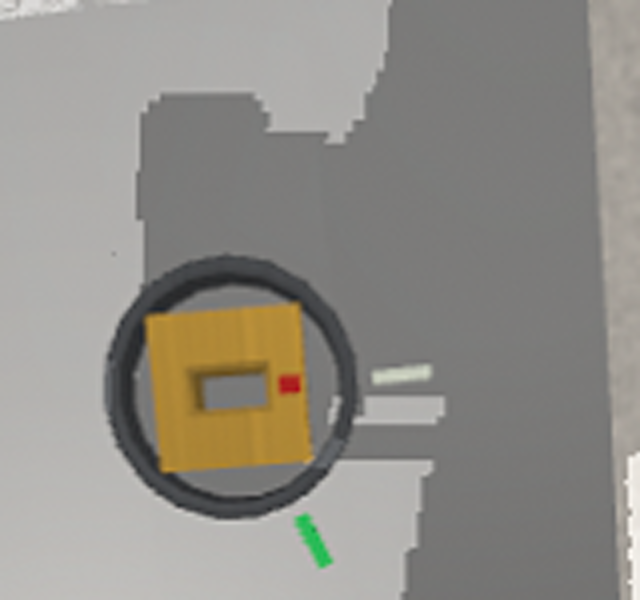

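```bash
python3 - <<'E'
from h import *
f=env.grab_frame("wrist")
z=np.array([(145,316),(298,304),(314,460),(163,472)],float)
px=np.array([240,10])+(z+0.5)/4-0.5
w=px2plane(f,px,0.235); print(w,w.mean(0)); 
for a,b in [(0,1),(3,2),(0,3),(1,2)]:
    d=w[b]-w[a]; print(np.linalg.norm(d),np.degrees(np.arctan2(d[1],d[0])))
env.goto([0.5,-0.38,0.45],down(180))
f=shot("wrist","g_wrist"); print(env.read_state()["clock"])
print([(np.round(q["xyz"],3).tolist(),round(q["score"],2)) for q in env.search_frame(f,"die_a_center")])
s=env.grab_frame("scene")
print([(np.round(q["xyz"],3).tolist(),round(q["score"],2)) for q in env.search_frame(s,"die_a_center")])
E
```

```text
[[ 0.5721 -0.3623  0.235 ]
 [ 0.5386 -0.3647  0.235 ]
 [ 0.535  -0.3313  0.235 ]
 [ 0.5691 -0.3287  0.235 ]] [ 0.5537 -0.3468  0.235 ]
0.03363808064820916 -175.8050665281386
0.03414368852636215 -175.52438201900273
0.033721002855327156 95.14228442392108
0.03356595645866916 96.0092738205234
7.7
[]
[([0.568, 0.107, 0.039], 0.72)]
```

View pics/g_wrist.png

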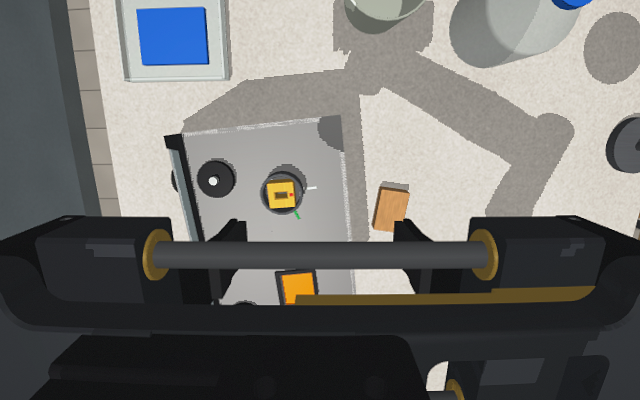

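```bash
cat >> h.py <<'E'
from scipy.optimize import minimize
_b=np.array([[sx*.017,sy*.017,z] for sx in(-1,1) for sy in(-1,1) for z in(0,.036)])
_t=np.linspace(0,2*np.pi,24,endpoint=False)
_c=np.array([[.011*np.cos(t),.011*np.sin(t),z] for t in _t for z in(.036,.05)])
def sil(f,x,y,a,S=4,z0=0.):
    Rz=R.from_euler('z',a,degrees=True).as_matrix()
    m=np.zeros((400*S//1,640*S),np.uint8)
    for P in(_b,_c):
        u=proj(f,P@Rz.T+[x,y,z0]); h=cv2.convexHull(np.round((u+.5)*S-.5).astype(np.int32)); cv2.fillConvexPoly(m,h,1)
    return m
def fitdie(f,mask,x,y):
    S=3; M=cv2.resize(mask.astype(np.uint8),None,fx=S,fy=S,interpolation=cv2.INTER_NEAREST)
    def cost(p):
        m=sil(f,p[0]/1000,p[1]/1000,p[2],S); return 1-(m&M).sum()/max(1,(m|M).sum())
    best=None
    for a in(-45,-22,0,22):
        r=minimize(cost,[x*1000,y*1000,a],method='Nelder-Mead',options=dict(initial_simplex=np.array([[0,0,0],[6,0,0],[0,6,0],[0,0,15]])+[x*1000,y*1000,a],xatol=.1,fatol=1e-3))
        if best is None or r.fun<best.fun: best=r
    return best.x[0]/1000,best.x[1]/1000,(best.x[2]+45)%90-45,1-best.fun
def lookdie(x,y,z=0.25,name=None):
    env.goto([x,y+0.09,z],down(180))
    f=env.grab_frame("wrist")
    if name: cv2.imwrite(f"pics/{name}.png",f["image"])
    out=[]
    for q in env.trace(f,"die_a_center"):
        ys,xs=np.nonzero(q["mask"]); w=px2plane(f,[(xs.mean(),ys.mean())],0.025)[0]
        out.append((round(q["score"],2),len(xs))+tuple(np.round(fitdie(f,q["mask"],w[0],w[1]),4)))
    return f,out
E
python3 - <<'E'
from h import *
f,o=lookdie(0.557,0.102,name="d1"); print(o)
f,o=lookdie(0.4386,0.1285,name="d2"); print(o)
f,o=lookdie(0.587,0.2436,name="d3"); print(o)
print(env.read_state()["clock"])
E
python3 -c "
import cv2,numpy as np
cv2.imwrite('pics/dd.png',np.hstack([cv2.resize(cv2.imread(f'pics/d{i}.png')[40:200,220:420],None,fx=1.3,fy=1.3) for i in(1,2,3)]))"
```

```text
[(0.7, 715, np.float64(0.5616), np.float64(0.1016), np.float64(4.5631), np.float64(0.8811))]
[(0.93, 1069, np.float64(0.5615), np.float64(0.102), np.float64(-0.2175), np.float64(0.9571))]
[]
11.6583
```

View pics/dd.png

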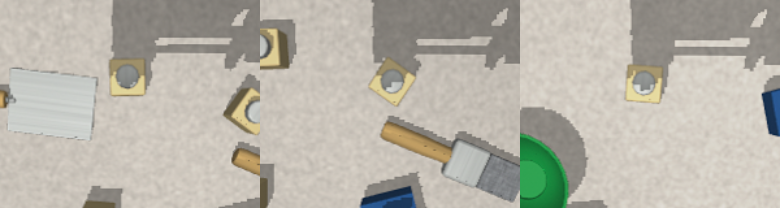

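```bash
cat >> h.py <<'E'
def segdie(f,x,y):
    hsv=cv2.cvtColor(f["image"],cv2.COLOR_BGR2HSV); 
    m=((hsv[:,:,1]>70)&(hsv[:,:,0]>12)&(hsv[:,:,0]<35)).astype(np.uint8)
    n,l,st,c=cv2.connectedComponentsWithStats(m)
    u=proj(f,[x,y,.03])[0]
    best=None
    for i in range(1,n):
        if st[i,4]>150:
            d=np.hypot(*(c[i]-u))
            if best is None or d<best[0]: best=(d,i)
    if best is None: return None,None
    cnt=cv2.findContours((l==best[1]).astype(np.uint8),cv2.RETR_EXTERNAL,cv2.CHAIN_APPROX_NONE)[0]
    h=cv2.convexHull(max(cnt,key=len)); M=np.zeros(m.shape,np.uint8); cv2.fillConvexPoly(M,h,1)
    return M,best[0]
def lookdie(x,y,z=0.25,name=None):
    env.goto([x,y+0.09,z],down(180)); f=env.grab_frame("wrist")
    if name: cv2.imwrite(f"pics/{name}.png",f["image"])
    M,d=segdie(f,x,y)
    if M is None: return f,None
    ys,xs=np.nonzero(M); w=px2plane(f,[(xs.mean(),ys.mean())],0.025)[0]
    return f,(len(xs),round(d,1))+tuple(float(np.round(v,4)) for v in fitdie(f,M,w[0],w[1]))
E
python3 - <<'E'
from h import *
f,o=lookdie(0.587,0.2436,name="d3"); print(o)
f,o=lookdie(0.4386,0.1285,name="d2"); print(o)
f,o=lookdie(0.557,0.102,name="d1"); print(o)
im=f["image"].copy(); m=sil(f,*o[2:5],S=1); c=cv2.findContours(m,0,2)[0]; cv2.drawContours(im,c,-1,(0,0,255),1)
cv2.imwrite("pics/fit.png",cv2.resize(im[40:200,220:420],None,fx=4,fy=3.7))
print(env.read_state()["clock"])
E
```

```text
(770, np.float64(6.8), 0.5938, 0.2489, -5.0432, 0.9506)
(770, np.float64(3.8), 0.4386, 0.1333, -35.2996, 0.9537)
(763, np.float64(3.6), 0.5609, 0.102, 0.0168, 0.9199)
13.3917
```

View pics/fit.png

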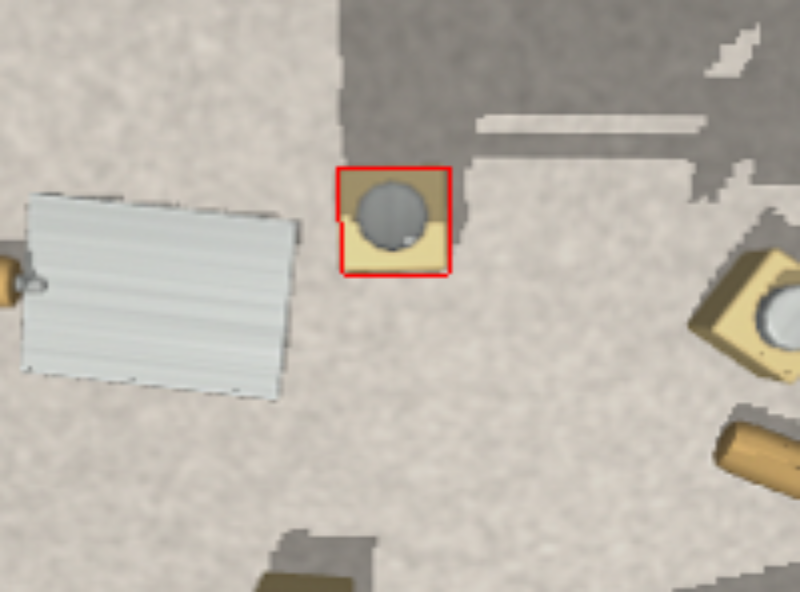

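```bash
cat >> h.py <<'E'
YAW=6.5; HX,HY=0.5355,-0.187
def pick(x,y,jaw,zt=0.014,op=0.56):
    env.gripper_to(op,20)
    env.goto([x,y,0.15],down(jaw))
    print("stop?",env.move_straight([x,y,zt],rate=0.12,force_limit=8))
    env.gripper_to(0.0,20); s=env.read_state(); print("opening",s["opening"],"pos",s["position"])
    env.move_straight([x,y,0.33],rate=0.25)
    print("op after lift",env.read_state()["opening"])
def tohatch():
    env.goto([HX,HY,0.33],down(90+YAW))
    print(env.read_state()["position"],env.read_state()["tool_rot"])
E
python3 - <<'E'
from h import *
pick(0.5609,0.102,90)
tohatch()
shot("wrist","p1"); shot("side","p1s",3,(230,80,440,220))
print(env.read_state()["clock"])
E
```

```text
stop? False
opening 0.3872303952219595 pos [0.561  0.102  0.0145]
op after lift 0.3867200329611897
[ 0.5357 -0.1863  0.3296] [-89.9788   0.0212   6.5327]
19.9417
```

View pics/p1.png

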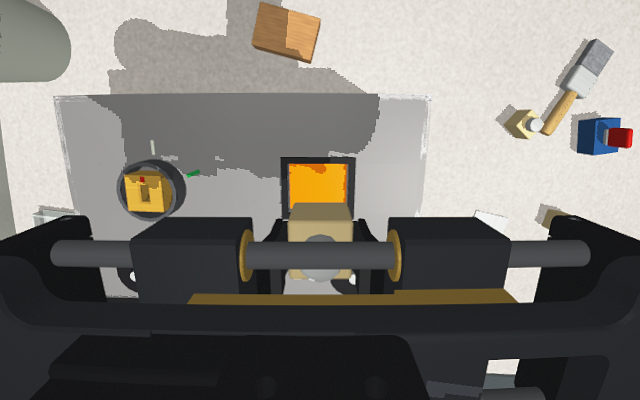

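View pics/p1s.png

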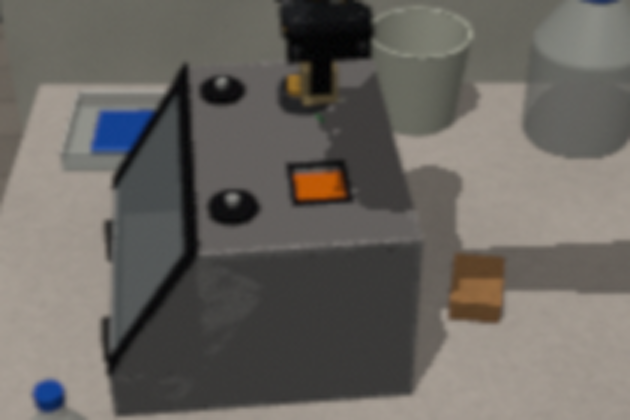

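```bash
cat >> h.py <<'E'
def place(name):
    s=env.read_state()["force"]
    print("touch",env.move_straight([HX,HY,0.216],rate=0.06,force_limit=5), env.read_state()["position"][2],env.read_state()["force"]-s)
    env.gripper_to(0.5)
    env.move_straight([HX,HY,0.33],rate=0.25)
    shot("wrist",name)
def push(name):
    env.gripper_to(0.0)
    env.move_straight([HX,HY,0.265],rate=0.15)
    f0=env.read_state()["force"]; p0=[HX,HY]
    for z in np.arange(0.25,0.1439,-0.005).tolist()+[0.1455]:
        if z<0.1455: z=0.1455
        st=env.move_straight([HX,HY,z],rate=0.06,force_limit=25)
        s=env.read_state(); d=s["force"]-f0
        print(round(z,4),st,s["position"][2].round(4),d.round(1),end=' | ')
        if z<=0.1456: break
    print()
E
python3 - <<'E'
from h import *
f=env.grab_frame("wrist"); print(px2plane(f,[(281,158),(355,157)],0.214))
place("q1"); print(env.read_state()["clock"])
E
```

```text
[[ 0.5106 -0.2252  0.214 ]
 [ 0.5016 -0.1556  0.214 ]]
touch True 0.21843408344827583 [-0.5343 -0.4068  4.7213]
22.9083
```

View pics/q1.png

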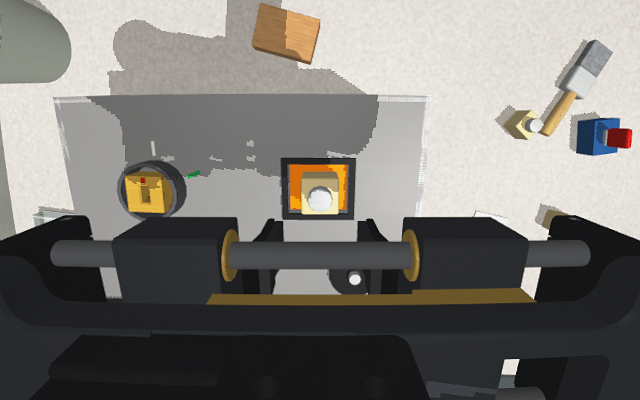

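```bash
python3 - <<'E'
from h import *
f=env.grab_frame("wrist"); print(px2plane(f,[(320,200)],0.254))
push("r1"); print(env.read_state()["clock"])
E
```

```text
[[ 0.5347 -0.1859  0.254 ]]
0.25 False 0.253 [2.2 1.8 8.1] | 0.245 False 0.2486 [ 3.1  1.6 10.2] | 0.24 False 0.2444 [ 3.7  1.6 11.1] | 0.235 False 0.2381 [ 1.8 -0.3  4.1] | 0.23 False 0.2326 [ 3.7 -0.1  5.2] | 0.225 False 0.2262 [2.4 0.3 4. ] | 0.22 False 0.2201 [ 1.7 -1.   2.3] | 0.215 False 0.2146 [ 0.5 -1.1  0.4] | 0.21 False 0.2094 [-0.2  0.4  0.6] | 0.205 False 0.2044 [0.1 0.7 0.1] | 0.2 False 0.1994 [-0.9 -0.4 -0.7] | 0.195 False 0.1944 [ 1.6 -0.  -0.3] | 0.19 False 0.1893 [ 0.1  0.9 -0.8] | 0.185 False 0.1844 [ 0.  -0.7 -0. ] | 0.18 False 0.1794 [-0.1 -0.  -0.3] | 0.175 False 0.1744 [ 0.2  0.7 -0.8] | 0.17 False 0.1694 [-0.2 -0.3 -2.3] | 0.165 False 0.1657 [ 4.5 -0.3  1.6] | 0.16 False 0.1603 [ 4.2 -0.6  1.4] | 0.155 False 0.1548 [ 4.3 -1.1  0.7] | 0.15 False 0.1494 [ 4.1  0.  -0.8] | 0.1455 False 0.1454 [ 5.  -1.7  0.5] | 
30.1667
```

```bash
python3 - <<'E'
from h import *
env.move_straight([HX,HY,0.33],rate=0.2)
shot("wrist","s1",3,(260,140,460,260)); shot("scene","s1c",3,(160,110,370,270)); print(env.read_state()["clock"])
E
```

```text
31.3417
```

View pics/s1.png

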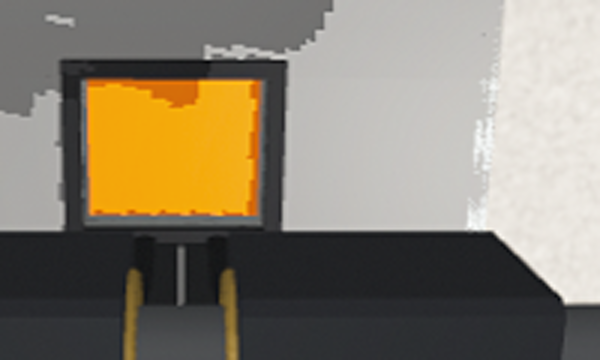

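View pics/s1c.png

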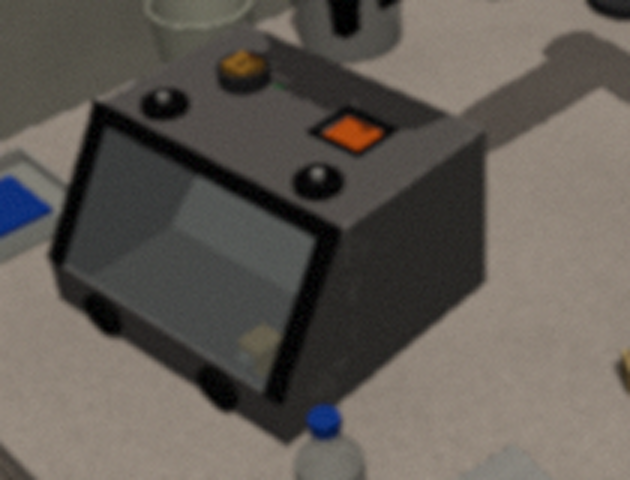

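```bash
python3 - <<'E'
from h import *
env.goto([0.5,0.0,0.33],down(180))
f,o=lookdie(0.594,0.249,name="d3b"); print(o)
f,o=lookdie(0.4386,0.1333,name="d2b"); print(o)
if o[5]>0.9:
    x,y,a=o[2:5]
    jaw=a if abs(a+35)<15 else a
    pick(x,y,jaw)
    tohatch()
    place("q2")
print(env.read_state()["clock"])
E
```

```text
(779, np.float64(0.2), 0.5939, 0.2488, -4.0787, 0.9499)
(781, np.float64(0.2), 0.4388, 0.1331, -34.6016, 0.9536)
stop? False
opening 0.38895130885353746 pos [0.439  0.1332 0.0144]
op after lift 0.3906373411320792
[ 0.5355 -0.1868  0.33  ] [-89.9968  -0.0002   6.5288]
touch True 0.21839744473470107 [0.3451 1.344  4.9848]
46.75
```

View pics/q2.png

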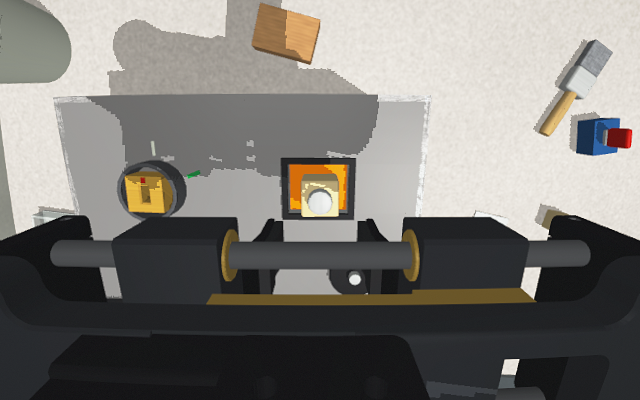

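```bash
python3 - <<'E'
from h import *
push("r2")
env.move_straight([HX,HY,0.33],rate=0.2)
a=shot("wrist","s2",3,(260,140,460,260)); b=shot("scene","s2c",3,(160,110,370,270)); 
env.goto([0.52,0.0,0.33],down(180))
f,o=lookdie(0.594,0.249,name="d3c"); print(o)
print(env.read_state()["clock"])
E
```

```text
0.25 False 0.2525 [1.  0.5 6.9] | 0.245 False 0.2479 [1.5 0.3 8.6] | 0.24 False 0.2436 [2.4 0.9 9.7] | 0.235 False 0.2375 [1.3 0.1 5.5] | 0.23 False 0.2321 [ 2.5 -0.4  5.5] | 0.225 False 0.226 [ 1.3 -0.2  4.7] | 0.22 False 0.22 [ 1.1 -0.   2.8] | 0.215 False 0.2145 [ 0.1 -0.6  1.7] | 0.21 False 0.2094 [ 1.1 -0.7  0.2] | 0.205 False 0.2044 [-0.1  0.1  0.7] | 0.2 False 0.1993 [-0.1  0.6 -0.3] | 0.195 False 0.1943 [ 0.  -0.1 -1. ] | 0.19 False 0.1893 [-0.6  0.1 -1.1] | 0.185 False 0.1844 [ 0.3 -0.3 -0.3] | 0.18 False 0.1794 [-0.4 -0.5  0.2] | 0.175 False 0.1744 [-0.5 -0.3  0.1] | 0.17 False 0.1694 [ 0.6  0.3 -0.5] | 0.165 False 0.1656 [4.2 0.1 2.1] | 0.16 False 0.1603 [ 2.5 -1.4  1.1] | 0.155 False 0.1548 [ 3.8 -0.8  1.5] | 0.15 False 0.1494 [ 3.  -0.2  0. ] | 0.1455 False 0.1454 [ 4.2 -3.   1.3] | 
(780, np.float64(0.2), 0.5939, 0.2484, -2.8717, 0.9478)
57.5417
```

View pics/s2.png

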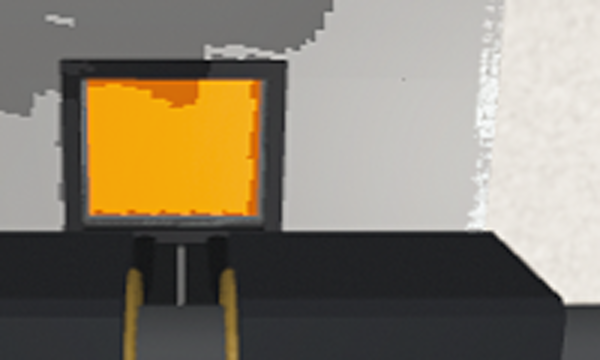

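View pics/s2c.png

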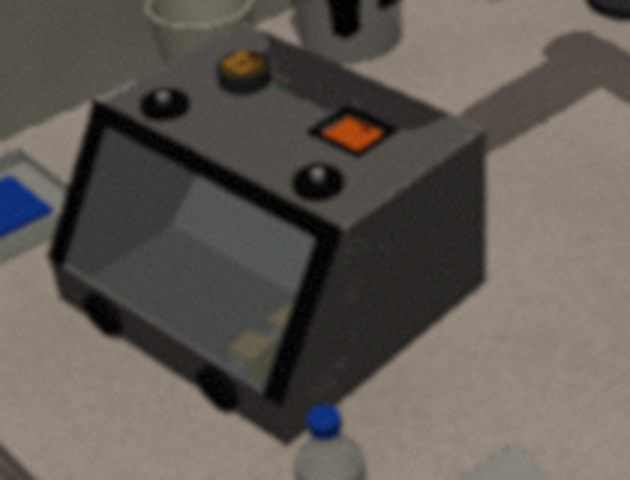

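View pics/d3c.png

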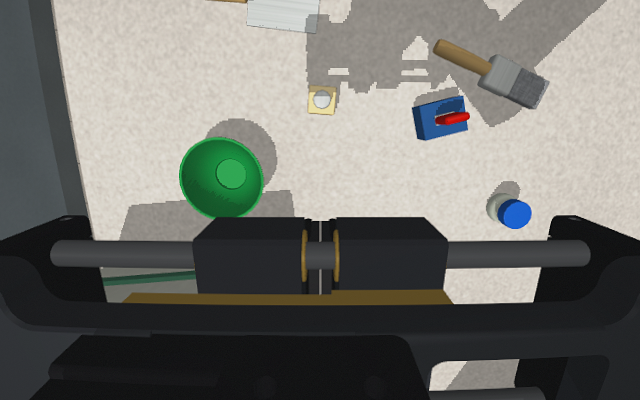

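```bash
python3 - <<'E'
from h import *
pick(0.5939,0.2484,86.5)
tohatch()
place("q3")
print(env.read_state()["clock"])
E
```

```text
stop? False
opening 0.389093751725986 pos [0.5941 0.2485 0.0145]
op after lift 0.3871336856604525
[ 0.5359 -0.1863  0.3298] [-89.9902   0.0018   6.5533]
touch True 0.21844926322518496 [-0.6675 -0.8401  4.8721]
67.6083
```

View pics/q3.png

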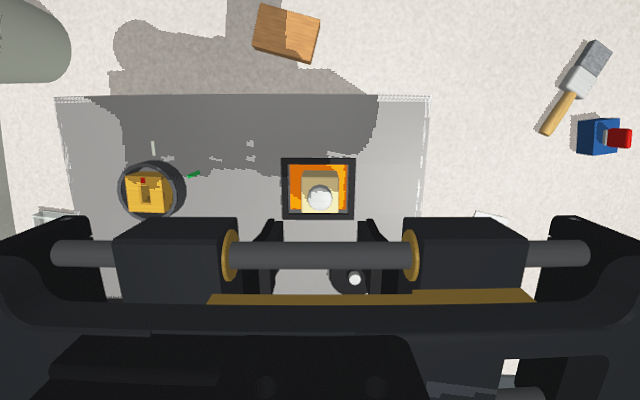

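Standing on the flap again (cap at 320,197). Push it through, check it, then look at the key.

```bash
python3 - <<'E'
from h import *
push("r3")
env.move_straight([HX,HY,0.33],rate=0.2)
a=shot("wrist","s3",3,(260,140,460,260)); b=shot("scene","s3c",3,(160,110,370,270)); 
env.goto([0.5,0.0,0.36],down(180))
shot("side","s3s"); 
env.goto([0.44,0.37,0.27],down(180))
shot("wrist","k1"); shot("wrist","k1z",4,(230,20,400,160))
print(env.read_state()["clock"])
E
```

```text
0.25 False 0.2533 [2.8 3.  9.9] | 0.245 False 0.2491 [ 2.4  2.6 10.4] | 0.24 False 0.2449 [ 3.8  2.5 11.3] | 0.235 False 0.2386 [3.  0.6 6. ] | 0.23 False 0.2327 [3.5 0.3 6.5] | 0.225 False 0.2262 [0.8 0.5 6.1] | 0.22 False 0.22 [0.9 0.9 3.2] | 0.215 False 0.2146 [0.7 0.9 2.1] | 0.21 False 0.2094 [0.1 0.5 1.6] | 0.205 False 0.2045 [1.1 1.6 1.1] | 0.2 False 0.1995 [-0.4  0.7  1.8] | 0.195 False 0.1944 [0.3 1.5 0.2] | 0.19 False 0.1894 [ 0.8  1.1 -0.1] | 0.185 False 0.1844 [-0.4  1.   0.3] | 0.18 False 0.1793 [1.3 1.6 0.6] | 0.175 False 0.1743 [-0.1  1.2 -0.7] | 0.17 False 0.1694 [-0.5  2.1  1.3] | 0.165 False 0.1657 [4.2 1.5 2.9] | 0.16 False 0.1603 [2.9 0.4 3.3] | 0.155 False 0.1548 [3.2 0.7 1.8] | 0.15 False 0.1494 [3.9 0.6 0.1] | 0.1455 False 0.1454 [ 4.  -1.5  0.5] | 
78.5833
```

View pics/s3.png

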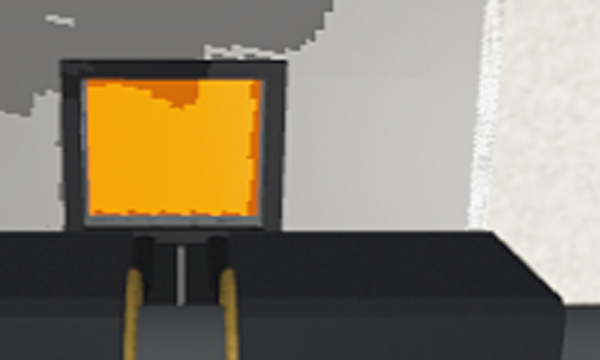

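View pics/s3c.png

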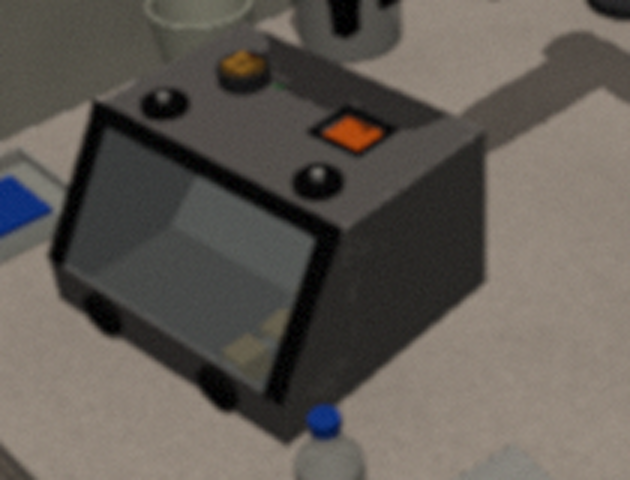

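View pics/s3s.png

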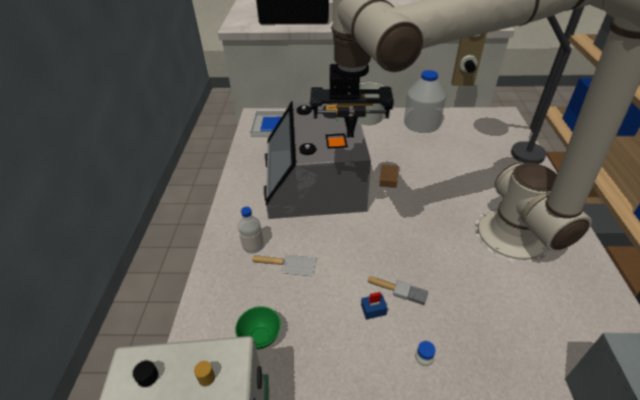

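View pics/k1z.png

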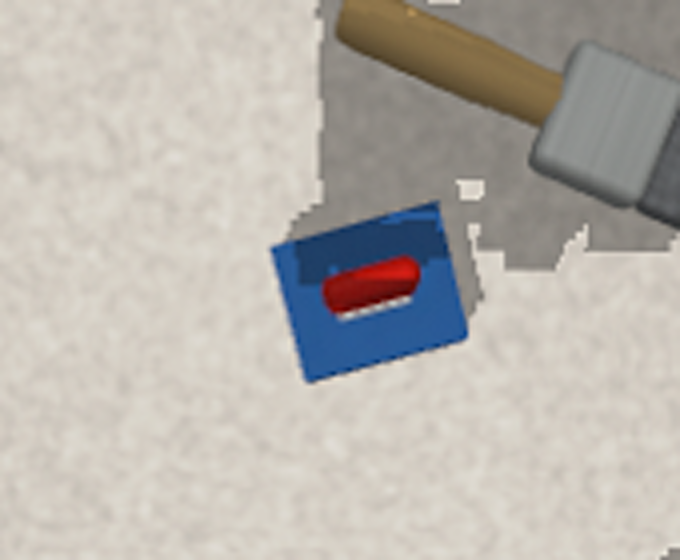

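```bash
python3 - <<'E'
from h import *
f=env.grab_frame("wrist")
im=f["image"].astype(int); m=((im[:,:,2]>90)&(im[:,:,1]<60)&(im[:,:,0]<60)).astype(np.uint8)
n,l,st,c=cv2.connectedComponentsWithStats(m); i=1+np.argmax(st[1:,4]); print(st[i],c[i],px2plane(f,[c[i]],0.06))
zz=np.array([(272,248),(438,202),(468,336),(308,382)],float); px=np.array([230,20])+(zz+.5)/4-.5
w=px2plane(f,px,0.034); print(w,w.mean(0))
for yaw in (16,5,-40,-80,-90,185,100):
    print(yaw,env.inverse_kinematics([0.554,-0.347,0.26],[-90,0,yaw]))
E
```

```text
[311  84  24  14 215] [322.3581  90.5953] [[0.4391 0.2697 0.06  ]]
[[0.4707 0.2563 0.034 ]
 [0.4175 0.2424 0.034 ]
 [0.4072 0.2837 0.034 ]
 [0.4596 0.2983 0.034 ]] [0.4387 0.2702 0.034 ]
16 [-17.9115  23.6984   8.3842   0.     -74.6858 -56.0885]
5 [-17.9115  23.6984   8.3842   0.     -74.6858 -67.0885]
-40 [ -17.9115   23.6984    8.3842   -0.      -74.6858 -112.0885]
-80 [ -17.9115   23.6984    8.3842    0.      -74.6858 -152.0885]
-90 [ -17.9115   23.6984    8.3842    0.      -74.6858 -162.0885]
185 [-17.9115  23.6984   8.3842   0.     -74.6858 112.9115]
100 [-17.9115  23.6984   8.3842   0.     -74.6858  27.9115]
```

```bash
python3 - <<'E'
from h import *
env.goto([0.6,0.1,0.42],down(180))
env.goto([0.78,-0.14,0.40],[-90,0,186])
shot("wrist","w1"); print(env.read_state()["clock"])
E
```

```text
81.8
```

View pics/w1.png

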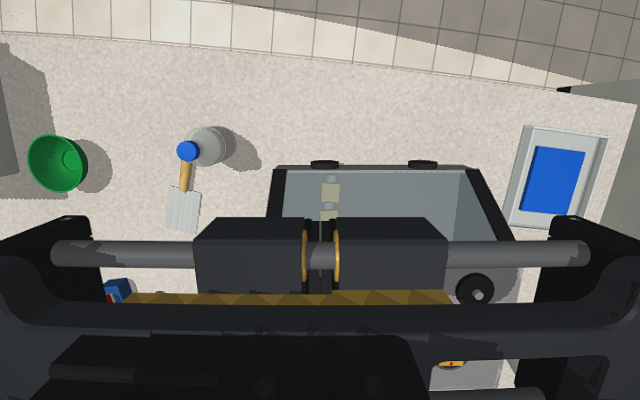

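```bash
python3 - <<'E'
from h import *
env.goto([0.70,-0.14,0.42],[-90,0,186])
f=shot("wrist","w2"); print(env.read_state()["clock"])
cv2.imwrite("pics/w2z.png",cv2.resize(f["image"][100:240,240:440],None,fx=4,fy=4))
E
```

```text
82.275
```

View pics/w2.png

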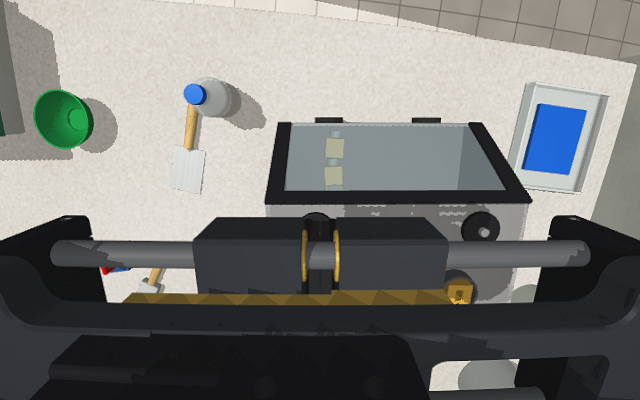

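```bash
cat >> h.py <<'E'
def lookat(x,y,yaw,z,name,crop=(220,10,420,160),s=4):
    a=np.radians(yaw); env.goto([x+.09*np.cos(a),y+.09*np.sin(a),z],[-90,0,yaw])
    env.dwell(0.3); f=env.grab_frame("wrist")
    c=crop; cv2.imwrite(f"pics/{name}.png",cv2.resize(f["image"][c[1]:c[3],c[0]:c[2]],None,fx=s,fy=s,interpolation=cv2.INTER_CUBIC)); return f
def zp(pts,crop=(220,10),s=4): return np.array(crop)+(np.array(pts,float)+.5)/s-.5
E
python3 - <<'E'
from h import *
env.goto([0.55,0.1,0.38],[-90,0,90])
env.goto([0.5,0.3,0.3],[-90,0,16])
f=lookat(0.439,0.270,16,0.10,"k2")
s=env.read_state(); print(s["position"],s["tool_rot"],s["clock"])
E
```

```text
[0.5258 0.2953 0.1011] [-89.9449  -0.1044  16.0145] 86.7417
```

View pics/k2.png

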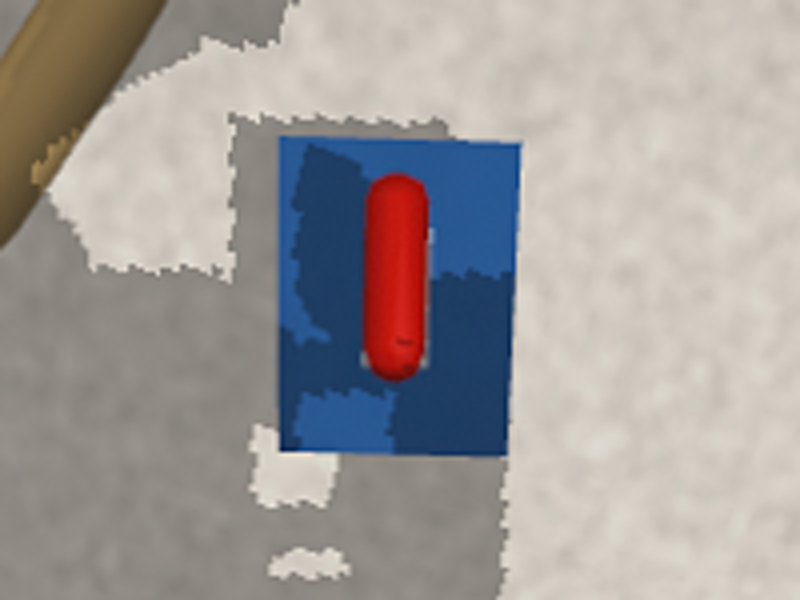

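```bash
cat >> h.py <<'E'
def keysil(f,x,y,a,S,ztip):
    th=np.linspace(0,2*np.pi,32,endpoint=False)
    pts=np.array([[np.sign(np.cos(t))*.010+.005*np.cos(t),.005*np.sin(t),z] for t in th for z in(.028+ztip,.064+ztip)])
    P=pts@R.from_euler('z',a,degrees=True).as_matrix().T+[x,y,0]
    m=np.zeros((400*S,640*S),np.uint8); cv2.fillConvexPoly(m,cv2.convexHull(np.round((proj(f,P)+.5)*S-.5).astype(np.int32)),1); return m
def fitkey(f,x,y,a,ztip=.010):
    S=4; hsv=cv2.cvtColor(f["image"],cv2.COLOR_BGR2HSV)
    m=(((hsv[:,:,0]<8)|(hsv[:,:,0]>172))&(hsv[:,:,1]>150)&(hsv[:,:,2]>60)).astype(np.uint8)
    n,l,st,c=cv2.connectedComponentsWithStats(m); M=(l==1+np.argmax(st[1:,4])).astype(np.uint8)
    M=(cv2.resize(M.astype(np.float32),None,fx=S,fy=S,interpolation=cv2.INTER_LINEAR)>.5).astype(np.uint8)
    def cost(p):
        q=keysil(f,p[0]/1000,p[1]/1000,p[2],S,ztip); return 1-(q&M).sum()/max(1,(q|M).sum())
    r=minimize(cost,[x*1000,y*1000,a],method='Nelder-Mead',options=dict(initial_simplex=np.array([[-2,-2,-2],[4,-2,-2],[-2,4,-2],[-2,-2,8]])+[x*1000,y*1000,a],xatol=.05,fatol=1e-4))
    return r.x[0]/1000,r.x[1]/1000,r.x[2],1-r.fun,M
E
python3 - <<'E'
from h import *
f=env.grab_frame("wrist")
x,y,a,s,M=fitkey(f,.439,.270,16); print(x,y,a,s)
im=cv2.resize(f["image"],None,fx=4,fy=4,interpolation=cv2.INTER_CUBIC)
cv2.drawContours(im,cv2.findContours(keysil(f,x,y,a,4,.01),0,1)[0],-1,(255,255,0),1)
cv2.imwrite("pics/k2f.png",im[40:640,880:1680])
w=px2plane(f,zp([(279,136),(521,142),(507,457),(279,450)]),.034); print(w,w.mean(0))
E
```

```text
0.44001464873859586 0.27017813999139145 14.149600073760233 0.8924485125858124
[[0.4176 0.2418 0.034 ]
 [0.4065 0.2839 0.034 ]
 [0.4605 0.2979 0.034 ]
 [0.4712 0.2559 0.034 ]] [0.439  0.2699 0.034 ]
```

View pics/k2f.png

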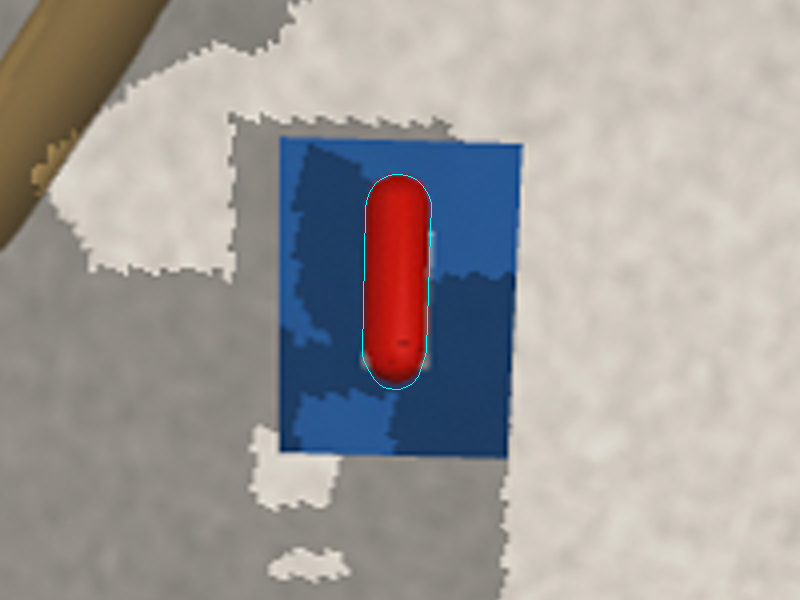

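```bash
python3 - <<'E'
from h import *
f=env.grab_frame("wrist")
a=np.radians(14.4); ex=np.array([np.cos(a),np.sin(a)])
c=np.array([.439,.2699])
for z in(.050,.056,.066):
    w=px2plane(f,zp([(397,174),(394,381)]),z)[:,:2]; print(z,(w-c)@ex,((w-c)@ex).mean(), (w.mean(0)-c)@[-ex[1],ex[0]])
w=px2plane(f,zp([(362,368),(427,368)]),.038)[:,:2]; print((w-c)@ex)
E
```

```text
0.05 [-0.0188  0.0149] -0.001931512533372949 -0.00029999093277612504
0.056 [-0.0176  0.0152] -0.0012126163061470675 -0.00025941565674255556
0.066 [-0.0156  0.0156] -1.4455927437258959e-05 -0.00019179019668666525
[0.0123 0.012 ]
```

```bash
python3 - <<'E'
from h import *
env.move_straight([0.526,0.295,0.33],rate=0.3)
env.goto([0.56,-0.1,0.36],[-90,0,14])
f=lookat(0.5537,-0.3468,5,0.262,"sw1",s=4)
im=f["image"]; np.save("sw1.npy",im); import pickle; pickle.dump(f,open("sw1.pkl","wb"))
s=env.read_state(); print(s["position"],s["tool_rot"],s["clock"])
E
```

```text
[ 0.6436 -0.3381  0.2629] [-90.0225  -0.0673   5.0699] 90.6417
```

View pics/sw1.png

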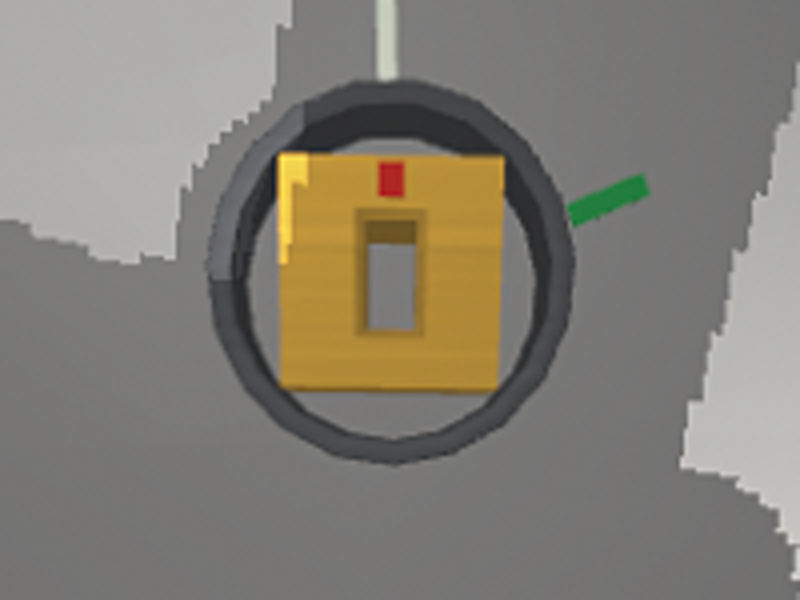

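```bash
python3 - <<'E'
from h import *
import pickle; f=pickle.load(open("sw1.pkl","rb"))
for pts in ([(277,152),(505,156),(499,387),(279,385)],[(357,210),(426,210),(423,336),(356,336)]):
    w=px2plane(f,zp(pts),.235); print(w.mean(0),np.linalg.norm(np.diff(w[[0,1,2,3,0]],axis=0),axis=1))
    for a,b in[(0,3),(1,2),(0,1),(3,2)]:
        d=w[b]-w[a]; print(round(np.degrees(np.arctan2(d[1],d[0])),2),end=' ')
    print()
E
```

```text
[ 0.5535 -0.347   0.235 ] [0.0341 0.0336 0.0343 0.0338]
4.36 4.6 94.16 94.6 
[ 0.5537 -0.3469  0.235 ] [0.0104 0.0183 0.0103 0.0183]
4.18 3.93 95.1 95.1
```

```bash
python3 - <<'E'
from h import *
env.move_straight([0.62,-0.25,0.36],rate=0.25)
env.goto([0.5,0.15,0.33],[-90,0,14.4])
env.gripper_to(0.4,30)
env.goto([0.439,0.2699,0.12],[-90,0,14.4]); env.dwell(0.3)
print(env.read_state()["position"])
print("stop",env.move_straight([0.439,0.2699,0.041],rate=0.08,force_limit=8)); env.dwell(0.2)
print(env.read_state()["position"])
env.gripper_to(0.0,30); s=env.read_state(); print(s["opening"],s["position"],s["force"])
env.move_straight([0.439,0.2699,0.30],rate=0.15)
s=env.read_state(); print(s["opening"],s["position"],s["clock"])
shot("side","kk",3,(280,120,480,310)); shot("scene","kks",3,(330,120,500,300)); 
E
```

```text
[0.4396 0.2698 0.1208]
stop False
[0.4392 0.2701 0.0415]
0.11560244352133568 [0.439  0.2699 0.041 ] [0.0469 0.4983 0.2303]
0.1104861212628158 [0.4387 0.2697 0.2991] 98.8083
```

View pics/kk.png

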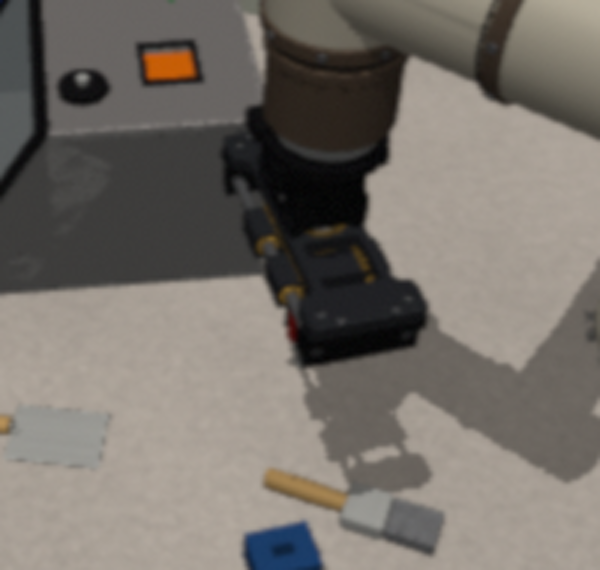

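View pics/kks.png

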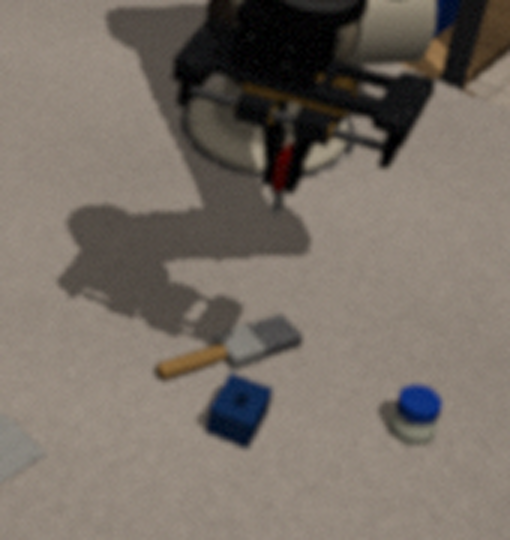

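```bash
python3 - <<'E'
from h import *
X,Y=.5536,-.347
env.move_straight([0.46,0.2,0.36],rate=0.3)
env.goto([0.55,-0.1,0.36],[-90,0,4.5])
env.goto([X,Y,0.33],[-90,0,4.5])
env.move_straight([X,Y,0.272],rate=0.1); env.dwell(0.4)
s=env.read_state(); print(s["position"],s["tool_rot"],s["opening"]); f0=s["force"]
for z in np.arange(0.268,0.2419,-0.002):
    st=env.move_straight([X,Y,z],rate=0.03,force_limit=10)
    s=env.read_state(); print(round(z,4),st,s["position"],(s["force"]-f0).round(1))
    if st: break
print(s["clock"])
shot("scene","in1",4,(160,90,320,230))
E
```

```text
[ 0.5536 -0.3471  0.2723] [-90.0128  -0.0245   4.4953] 0.11281166631224619
0.268 False [ 0.5534 -0.347   0.2675] [1.3 0.6 0.3]
0.266 False [ 0.5535 -0.3469  0.2658] [-0.1  0.7  0. ]
0.264 False [ 0.5535 -0.347   0.2638] [-0.1  1.  -0. ]
0.262 False [ 0.5535 -0.347   0.2618] [ 0.7  0.3 -0.4]
0.26 False [ 0.5535 -0.3469  0.2598] [-0.1  0.4  0.5]
0.258 False [ 0.5535 -0.347   0.2578] [ 0.2  0.1 -0.5]
0.256 False [ 0.5535 -0.3469  0.2558] [-0.1  0.4 -0.4]
0.254 False [ 0.5535 -0.347   0.2538] [0.1 0.2 0.5]
0.252 False [ 0.5535 -0.347   0.2518] [0.8 1.1 0.7]
0.25 False [ 0.5535 -0.347   0.2498] [-0.2  0.1 -0.3]
0.248 False [ 0.5535 -0.347   0.2478] [ 0.1 -0.2 -0.4]
0.246 False [ 0.5535 -0.347   0.2458] [0.6 0.8 0.1]
0.244 False [ 0.5535 -0.3469  0.2438] [0.7 0.2 0.1]
0.242 False [ 0.5537 -0.347   0.2421] [0.7 0.1 0.7]
106.2167
```

View pics/in1.png

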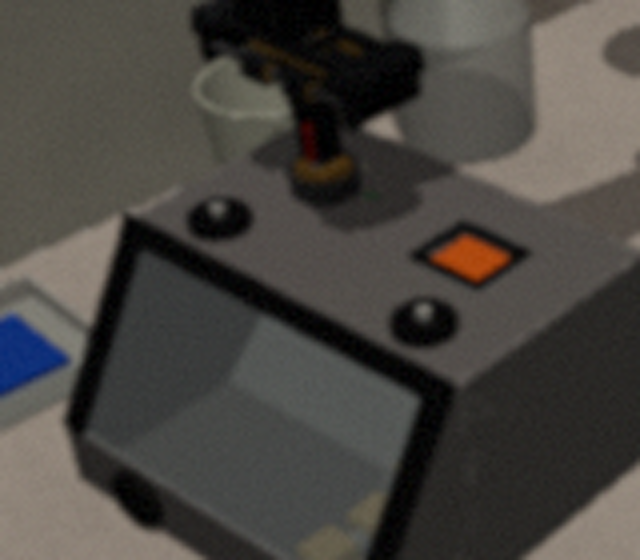

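```bash
python3 - <<'E'
from h import *
env.dwell(0.3)
env.gripper_to(0.0,55)
X,Y=.5536,-.347
q=np.array(env.inverse_kinematics([X,Y,.242],[-90,0,4.5])); s=env.read_state(); print(q,s["joint_positions"])
t0=s["wrist_torque"]; yaw=4.5
while yaw>-76:
    yaw-=5; q[5]-=5
    env.set_joints(q.tolist()); s=env.read_state(); dt=(s["wrist_torque"]-t0)
    print(round(yaw,1),s["tool_rot"].round(1),dt.round(2),s["opening"].round(3),s["position"].round(4),round(s["clock"],1))
    if np.abs(dt[2])>0.6 : break
E
```

```text
[-17.9227  24.1855   6.5979  -0.     -72.4123 -67.5773] [-17.9215  24.1861   6.6026   0.002  -72.4081 -67.5762]Traceback (most recent call last):
  File "<stdin>", line 10, in <module>
AttributeError: 'float' object has no attribute 'round'
```

```bash
python3 - <<'E'
from h import *
s=env.read_state(); q=np.array(s["joint_positions"]); print(s["tool_rot"],s["wrist_torque"])
q=np.array([-17.9227,24.1855,6.5979,0,-72.4123,-72.5773]); yaw=-0.5
t0=s["wrist_torque"]
while yaw>-76:
    yaw-=5; q[5]-=5
    env.set_joints(q.tolist()); s=env.read_state(); dt=(s["wrist_torque"]-t0)
    print(round(yaw,1),s["tool_rot"].round(1),dt.round(2),round(s["opening"],3),s["position"].round(4),round(s["clock"],1))
    if np.abs(dt[2])>0.6 : break
E
```

```text
[-90.0151   0.0008  -0.3864] [-0.3148 -0.0829  0.0346]
-5.5 [-90.1   0.   -5.3] [-0.82  0.25  0.02] 0.11 [ 0.5533 -0.3476  0.2421] 107.3
-10.5 [-90.1   0.  -10.3] [-1.16  0.28  0.05] 0.111 [ 0.5533 -0.3476  0.2421] 107.5
-15.5 [-90.1   0.  -15.3] [-1.42  0.35  0.01] 0.113 [ 0.5533 -0.3477  0.2421] 107.8
-20.5 [-90.1   0.  -20.3] [-1.42  0.35 -0.01] 0.106 [ 0.5533 -0.3477  0.2421] 108.0
-25.5 [-90.1  -0.  -25.3] [-1.51  0.39  0.04] 0.116 [ 0.5533 -0.3478  0.2421] 108.3
-30.5 [-90.1  -0.  -30.3] [-1.64  0.4   0.01] 0.112 [ 0.5532 -0.3479  0.2421] 108.5
-35.5 [-90.1  -0.  -35.3] [-1.58  0.48 -0.04] 0.115 [ 0.5532 -0.3479  0.2421] 108.8
-40.5 [-90.1  -0.  -40.3] [-1.63  0.45  0.  ] 0.113 [ 0.5532 -0.3479  0.2421] 109.0
-45.5 [-90.1  -0.  -45.3] [-1.71  0.47 -0.01] 0.111 [ 0.5531 -0.348   0.2421] 109.3
-50.5 [-90.1  -0.  -50.3] [-1.74  0.55 -0.02] 0.111 [ 0.553  -0.348   0.2421] 109.5
-55.5 [-90.1  -0.  -55.3] [-1.81  0.57 -0.  ] 0.112 [ 0.553  -0.348   0.2421] 109.8
-60.5 [-90.1  -0.  -60.3] [-1.78  0.6  -0.11] 0.115 [ 0.553  -0.3481  0.2421] 110.0
-65.5 [-90.1  -0.  -65.3] [-1.84  0.67 -0.02] 0.107 [ 0.5529 -0.3481  0.2421] 110.3
-70.5 [-90.1  -0.1 -70.3] [-1.84  0.72 -0.02] 0.109 [ 0.5528 -0.3481  0.2421] 110.5
-75.5 [-90.1  -0.1 -75.3] [-1.8   0.79  0.11] 0.117 [ 0.5527 -0.3481  0.2421] 110.8
-80.5 [-90.1  -0.1 -80.2] [-1.87  0.85  0.6 ] 0.109 [ 0.5526 -0.3481  0.2421] 111.0
```

```bash
python3 - <<'E'
from h import *
env.dwell(0.3)
print(env.read_state()["force"])
env.gripper_to(0.4); env.dwell(0.2)
s=env.read_state(); print(s["position"],s["tool_rot"],s["force"])
p=s["position"]; env.move_straight([p[0],p[1],0.36],rate=0.12)
shot("scene","o1",4,(160,90,320,230))
f=lookat(0.5537,-0.3468,5,0.31,"o2")
print(env.read_state()["clock"])
E
```

```text
[-2.607  -6.9992 -0.7247]
[ 0.5536 -0.347   0.242 ] [-89.9984   0.0015 -80.4995] [-0.6358  0.0762  0.4231]
115.1167
```

View pics/o1.png

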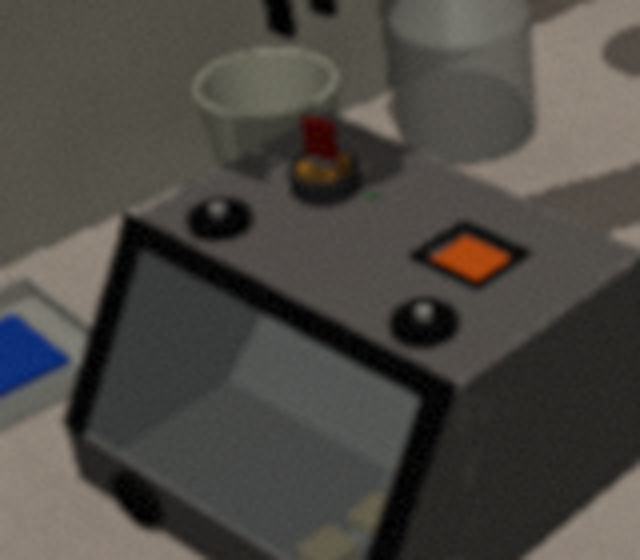

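View pics/o2.png

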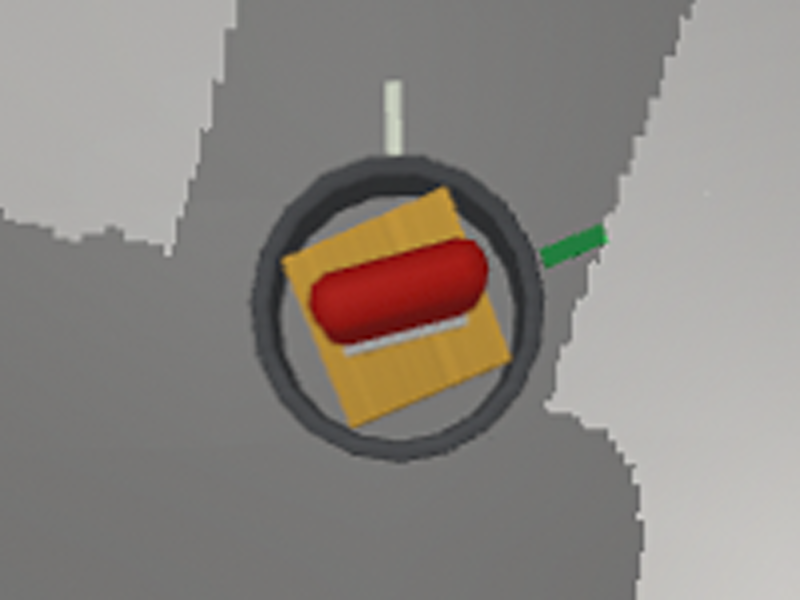

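```bash
python3 - <<'E'
from h import *
f=env.grab_frame("wrist")
w=px2plane(f,zp([(283,260),(445,187),(511,357),(352,427)]),.235); print(w.mean(0))
for a,b in[(0,1),(3,2),(0,3),(1,2)]:
    d=w[b]-w[a]; print(np.linalg.norm(d).round(4),round(np.degrees(np.arctan2(d[1],d[0])),2))
w=px2plane(f,zp([(310,290),(488,262),(318,318),(484,290)]),.26); print(w,w.mean(0))
env.goto([0.5,0.0,0.38],[-90,0,60])
shot("side","end_s"); g=shot("scene","end_c")
for t in ["paste_jar","bottle","bowl","spatula","brush","die_a_center"]:
    print(t,[(np.round(q["xyz"],3).tolist(),round(q["score"],2)) for q in env.search_frame(g,t)])
print(env.read_state()["clock"])
E
```

```text
[ 0.5537 -0.3468  0.235 ]
0.0334 117.96
0.0336 118.18
0.0336 27.53
0.0334 27.94
[[ 0.5543 -0.3618  0.26  ]
 [ 0.5472 -0.3319  0.26  ]
 [ 0.5588 -0.3601  0.26  ]
 [ 0.5517 -0.3321  0.26  ]] [ 0.553  -0.3465  0.26  ]
paste_jar [([0.334, 0.399, 0.034], 0.56)]
bottle [([0.794, 0.07, 0.089], 0.68)]
bowl [([0.704, 0.337, 0.023], 0.94)]
spatula [([0.657, 0.127, 0.008], 0.89)]
brush [([0.367, 0.219, 0.02], 0.81)]
die_a_center []
116.9667
```

View pics/end_s.png

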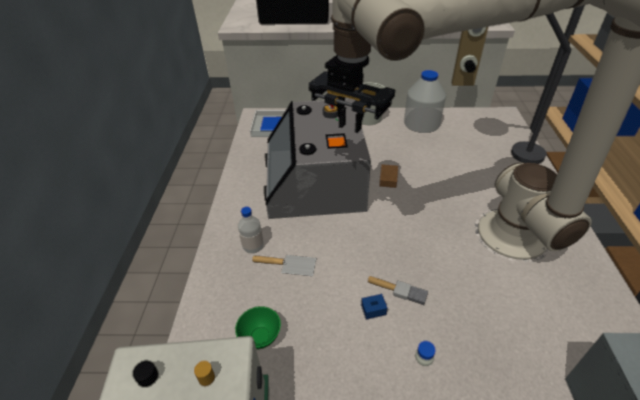

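View pics/end_c.png

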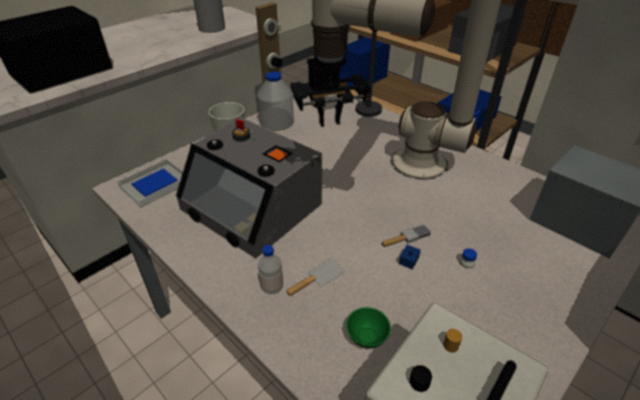

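```bash
python3 - <<'E'
from h import *
env.goto([0.6,0.1,0.42],down(180))
for t,P in [(25,[0.78,-0.13,0.37]),(20,[0.76,-0.13,0.37]),(15,[0.74,-0.13,0.40])]:
    o=(R.from_euler('y',t,degrees=True)*R.from_euler('xyz',[-90,0,186],degrees=True)).as_euler('xyz',degrees=True)
    q=env.inverse_kinematics(P,o.tolist()); print(t,q)
    if q is not None:
        env.goto(P,o.tolist()); f=shot("wrist","win"); break
cv2.imwrite("pics/winz.png",cv2.resize(f["image"][60:260,220:440],None,fx=3,fy=3))
print(env.read_state()["clock"])
E
```

```text
25 None
20 None
15 [   2.0897   48.8277   71.899    -0.6868 -128.0598   93.5581]
119.45
```

View pics/win.png

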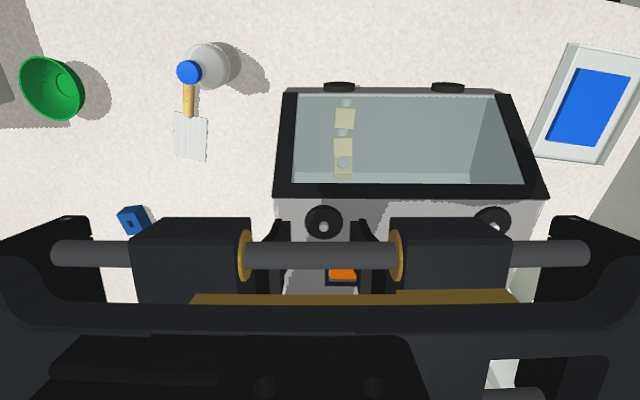

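```bash
python3 - <<'E'
from h import *
f=env.grab_frame("wrist")
for z in(.03,.06,.09,.12):
    w=px2plane(f,[(345,118),(343,147),(343,162)],z)[:,:2]-[.6135,-.2536]; a=np.radians(6.5); print(z,(w@np.array([[np.cos(a),-np.sin(a)],[np.sin(a),np.cos(a)]])).round(3).tolist())
env.close_job(); print(env.read_state()["clock"])
E
```

```text
0.03 [[0.113, 0.076], [0.06, 0.078], [0.03, 0.077]]
0.06 [[0.121, 0.078], [0.071, 0.08], [0.043, 0.079]]
0.09 [[0.129, 0.079], [0.082, 0.081], [0.056, 0.081]]
0.12 [[0.137, 0.081], [0.093, 0.083], [0.068, 0.082]]
the job is handed in; nothing more can be done
the job is handed in; nothing more can be done
```

I found three blocks on the bench and pushed all three through the flap into the cabinet. I then put the key fully into the switch and turned it clockwise to its stop. The job was handed in at about 119 s; no verdict is given.

My last checks showed:
- **Blocks:** all three show through the window in a row at the foot of the slide, and none is left on the bench. I judged the third one's height from where it lies on the slide, not by measuring it.
- **Flap:** the camera showed it shut after each push and again at the end.
- **Key:** it went in without resistance to the full 24 mm, judged from the arm's height. It looks upright, and its centre measured less than 1 mm from the switch axis.
- **Switch:** the plug measured -62.1° against an expected stop of -62.3°, about 1.2 rad. Torque rose to 0.6 N m at the end of the turn, which points to the stop being reached.
- **Other things on the bench:** the jar, bottle, bowl, spatula and brush read within about 1 cm of their first positions. The box looks unmoved in the pictures, but I did not measure it at the end.
- **Robot:** the gripper was open and clear of everything at hand-in.

I never noticed any block being knocked aside. None of the checks failed. The networks missed blocks several times, so I measured the block positions with my own fits instead.

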